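# Clamp a jar carrier's new foot for bonding

### The arm

A 6-joint arm with a two-finger parallel gripper is mounted at the origin on the work surface. World frame = base frame: x ahead of the robot, y to its left, z up, the work surface at z = 0. Lengths are in m, angles in rad, forces in N, time in s.
With the tool pointing down it reaches from about 0.25 to 0.775 m from the base axis. Payload 8.9 kg.
Tool frame: the origin (TCP) lies midway between the tips of the shut fingers; the grasp point (between the pads) lies 19 mm behind it; z points along the fingers, x is the direction in which the jaws open and shut, and the axes are right-handed (so a half turn about z gives the same grasp; the last joint's range is limited). The gripper opens to 85 mm and grips with 20 to 120 N. Pads are 22 mm wide; open, the fingers measure 114 mm over their backs; the gripper's body (76 mm by 85 mm) begins 54 mm behind the grasp point. The pads swing forward as they close: fully open they stand 13 mm farther back than shut.
Start: joints at [1.123, 0.291, -0.153, 1.127, 0, 1.431], TCP at [0.16, 0.5, 0.231] pointing down, gripper open.
Joint ranges: [-2.52, 2.52], [-0.91, 1.74], [-1.3, 1.37], [-1.96, 2.02], [-1.52, 1.47], [-3.14, 3.14]. Speed limits (rad/s): [2.22, 2.22, 2.79, 3.14, 3.14, 3.14].

### API

Orientations are given as a unit quaternion [w, x, y, z].
In Python, from bench import get_obs, viewer, manip, models gives the robot as it stands. The module is installed in compiled form; this text tells all that it offers.
- The arm moves only by the shell command python3 -m handwheel 'ROWS' [OPENING]. ROWS is JSON, a list of rows, each an object of numbers: "tx", "ty", "tz": the shift along the tool's x, y, z in cm; "ax", "ay", "az": the turn, a rotation vector about the tool's x, y, z in degrees. A call has 1 to 10 rows; each row shifts and turns the commanded pose from where the row before left it, along the tool's axes as they then stand; what a row does not reach is not made up. A row lasts 1/10 s, in which the tool goes at most 50 mm and 8.59 degrees, less where a joint would pass 70% of its speed; a pose out of reach is approached as far as the arm can. A call is refused whole if a number of a shift passes 5 or a number of a turn 8.59, either way. A call with a gripper value outside its range is refused whole. OPENING is the finger opening in cm, from 0 to 8.54, set as the call begins (- or left out, the last holds). The fingers move at their own pace and stop on an object; the grip force is fixed at half the most. Time passes only in rows, so rows that do not move let the fingers close. It gives the time, the measured TCP pose, the force and the opening at its end, in the units of the state.
- get_obs(): the state, without advancing time (a new reading comes with each control period).
- viewer.grab_frame(name): name is "scene" or "top"; returns the picture (480x640x3 uint8, red, green, blue); there is no depth.
- viewer.camera_params(name): a dict with "K" (3x3 intrinsics, pixels), "R" (3x3) and "t" (3): a world point X has camera coordinates R X + t. Camera axes: x right, y down, z forward; pixel columns grow to the right and rows downward; lengths in m; the calibration is good to about 2 mm. A picture is of the moment at which its call begins. camera_params takes no time and is no camera call.
- manip.job_done(): hands the job in, once; it reports no verdict.
Trained networks look in the newest picture that a camera, given by its name, has taken for a name from the list of things; names that differ only in an ending like _2 or _b are one class to them, and where a whole thing is asked for, a point or a joint stands for the part that bears it (a point fixed in the world has none). Each returns a list of dicts, best first, with "confidence" (0 to 1); they miss things now and then, are a little off and sometimes report something else, mostly with a low value. They report only what shows in the picture. A call takes as long as a camera call.
- models.cut_out(camera, label): "mask" (480x640 bool, what is visible of it) and "centre" ([row, column] in pixels, amid what is visible of it).
The state is a dict: "t": time; "joint_pos": joint angles; "dq": joint speeds; "joint_torque": joint torques, N m; "ee_pos": TCP position; "tcp_rot": TCP orientation; "wrist_force": force on the tool from outside, world axes, zero at the start; "ft_torque": the same for the moment, N m; "finger_gap": opening from 0.0 (shut) to 1.0 (fully open).
Only numpy, scipy, OpenCV 4.12 (cv2) and the standard library are available. Lean on these libraries where they do the work, as an engineer would, in place of code of your own. Each camera call takes 0.05 s, during which the arm holds its last target.

### The job

On the prep bench, push the white jar carrier along its guide rails until it sits fully home against the stop of the bench clamp, so that its foot block is under the clamp's pad. Then slide the clamp's jaw down its column until the pad is on the foot block and the jaw has tilted up and binds on the column by itself, and screw the handle clockwise until the pad's spring plunger is pushed in as far as its black band, tight but without crushing the block. Let go and leave the other things on the bench alone.

Things in the scene. Friction and masses are not known exactly. Their poses are not given: they have to be found in the camera images.
- clamp: Fixed bench clamp. Origin on the bench straight below the pad's axis; x points from pad to column (away from the robot), z up. Grey base plate x -150 to +140, 150 wide, 18 thick (mm). Steel column 20 x 14 at x = +110, top z = 203. Stop bar: face at x = +65, 14 high above the plate. Two guide rails 10 high from x = -40 to +60, inner faces at y = -47 and +47.
- carrier: White jar carrier lying between the rails on the base plate: loose plate 160 x 90 x 18 mm, about 0.35 kg, with a grey foot block 44 x 44 x 20 mm on top, 15 mm to +x of its centre. Origin: centre of its underside; x about along the clamp's x. Starts 18 to 40 mm short of the stop; home, its +x edge touches the stop and its origin is at clamp x = -15 mm. Slides with 2 to 3 N.
- carrier_front (a point): Middle of the carrier's front edge face (the -x face, facing the robot), 9 mm above the base plate; push here along the clamp's +x to slide the carrier home.
- lug_top (a point): Centre of the top of the jaw's lug (22 x 26 mm, 58 tall), 30 mm from the column's axis, robot's side, 68 mm above the jaw's origin. Press down here to slide the jaw: 3 to 10 N; pressed at its outer end it jams. With the pad on the block the outer end tilts up (some 9 mm of travel), then the jaw binds and the force climbs; after 14 to 18 N it stays bound by itself with 3 to 16 N on the pad.
- handle_grip (a point): Middle of the black bar handle, on the screw's upright axis, 110 mm from the column towards the robot. Bar 60 mm long, 14 thick, 30 tall; this point is 15 mm below its top; own x axis along the bar. Turned clockwise seen from above (0.1 to 0.2 N m) it drives the pad down; the handle itself keeps its height.
- handle (a joint): Turn of the handle in rad, growing clockwise seen from above; starts at 0.2 to 0.6, ends at 9.5. The pad goes down 16 mm per full turn (2.55 mm per rad).
- spring (a joint): How far the pad's sprung plunger is pushed up into its steel sleeve, m: 0 free, stop at 0.012. Spring 6 N per mm. The sleeve's lower edge is on the plunger's black band from 0.0027 (16 N) to 0.0053 (32 N): tight; 0.004 (24 N) is best; above 0.0067 (40 N) the block is crushed. With the jaw bound each rad of handle adds 1.0 to 1.4 mm.
- jaw: The clamp's dark steel jaw: collar 68 mm tall round the column, arm 24 mm tall, 20 wide, reaching 129 mm towards the robot, with lug, screw, handle and pad. Origin: on the column's axis at mid-height of the arm. Starts 140 to 165 mm above the bench, drooping 0.04 rad. The 24 mm round pad hangs 38 to 63 mm below the arm's middle (not known exactly); the block's top is 56 mm above the bench.
- jar_a: Lidded empty glass jar 67 x 85 mm beside the clamp, loose; leave alone. Origin: centre of its underside.
- jar_b: A second such jar; leave alone.
- dishes: Stack of three clear dishes, 88 mm wide, 42 mm high, beside the clamp; leave alone. Origin: centre of its underside.
- spatula: Spatula 190 mm long lying beside the clamp; leave alone.

How it is judged:
By the outcome, as a careful person would: the job done as asked, in the order asked, and still so for the second after the job is handed in, with the robot touching nothing.
It also fails if it takes over 61 s, if anything falls off the work surface, if the arm or the gripper's body presses on something with over 40 N, if the wrist force passes 120 N, or if a joint passes its speed limit or range.

## Working session

There is one attempt and no reset: what is moved stays moved. The work goes in short steps, Python scripts to look and compute and a shell command to move; the robot and the scene stay as the last step left them, time stands still between calls to the robot, and variables do not carry over. Pictures are saved under pics/ and viewed, and the job is handed in when it is done.

```bash
mkdir -p pics; python3 - <<'E'
from bench import get_obs, viewer
import cv2
print(get_obs())
for n in ("scene","top"):
    f=viewer.grab_frame(n); cv2.imwrite(f"pics/{n}0.png",f[:,:,::-1])
    p=viewer.camera_params(n); print(n,p)
E
```

```text
{'t': 0.0, 'joint_pos': array([ 1.12272551e+00,  2.91286677e-01, -1.54100924e-01,  1.12672426e+00,
        7.12697437e-06,  1.43151339e+00]), 'dq': array([ 0.00155089,  0.00039943,  0.00138546,  0.00147388, -0.00067513,
        0.00034329]), 'joint_torque': array([-5.60754888e-04, -5.37139392e+01,  3.31368935e+01,  1.59845460e-02,
       -8.79294862e-05, -5.22075226e-06]), 'ee_pos': array([0.15934457, 0.49977682, 0.23073847]), 'tcp_rot': array([ 3.07419285e-04,  8.07435294e-01,  5.89955773e-01, -5.81517973e-04]), 'wrist_force': array([-0.19700748,  0.65330294,  0.27653796]), 'ft_torque': array([-0.05536075,  0.00705772, -0.04849219]), 'finger_gap': 1.0002118204048949}
scene {'K': array([[490.1623428 ,   0.        , 313.92386753],
       [  0.        , 490.1623428 , 246.00359234],
       [  0.        ,   0.        ,   1.        ]]), 'R': array([[-0.66632598,  0.74524531, -0.02488204],
       [ 0.40672587,  0.33528189, -0.84980005],
       [-0.624967  , -0.57636402, -0.52651758]]), 't': array([ 0.37418464, -0.13397289,  1.47351431])}
top {'K': array([[463.99795007,   0.        , 321.02998362],
       [  0.        , 463.99795007, 243.36477666],
       [  0.        ,   0.        ,   1.        ]]), 'R': array([[-0.01417271, -0.99974081, -0.0178172 ],
       [-0.98291355,  0.01720023, -0.1832624 ],
       [ 0.18352136,  0.01491544, -0.98290256]]), 't': array([0.05166579, 0.65415706, 0.77297592])}
```

View pics/scene0.png

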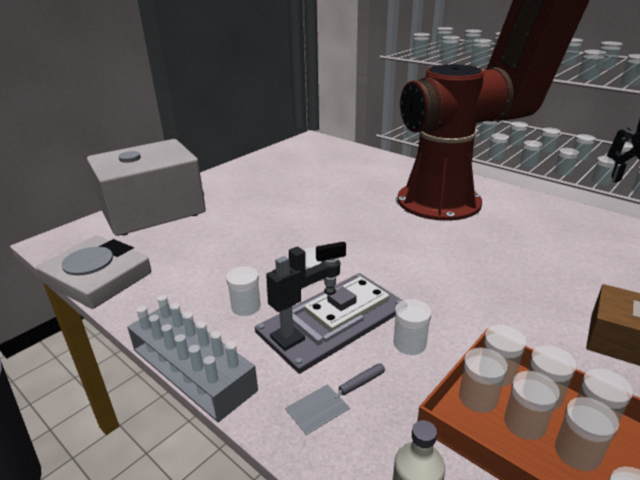

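View pics/top0.png

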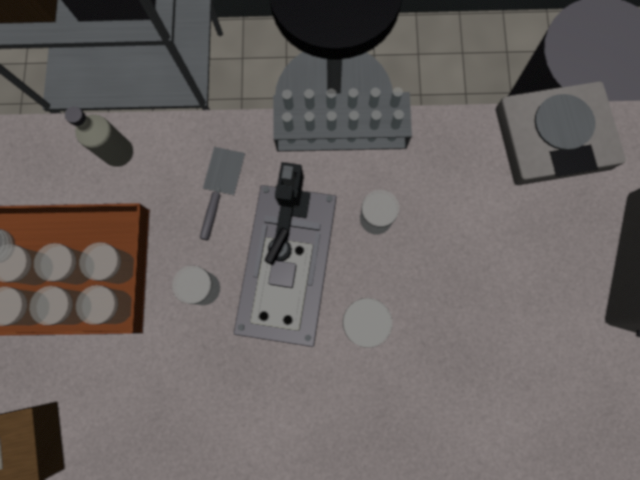

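```bash
python3 - <<'E'
import cv2
f=cv2.imread("pics/top0.png")[150:360,210:410]; cv2.imwrite("pics/top0c.png",cv2.resize(f,(570,600),interpolation=cv2.INTER_CUBIC)) #x2.857
f=cv2.imread("pics/scene0.png")[225:375,240:440]; cv2.imwrite("pics/sc0c.png",cv2.resize(f,(800,600),interpolation=cv2.INTER_CUBIC)) #x4
E
```

```text
(no output)
```

View pics/top0c.png

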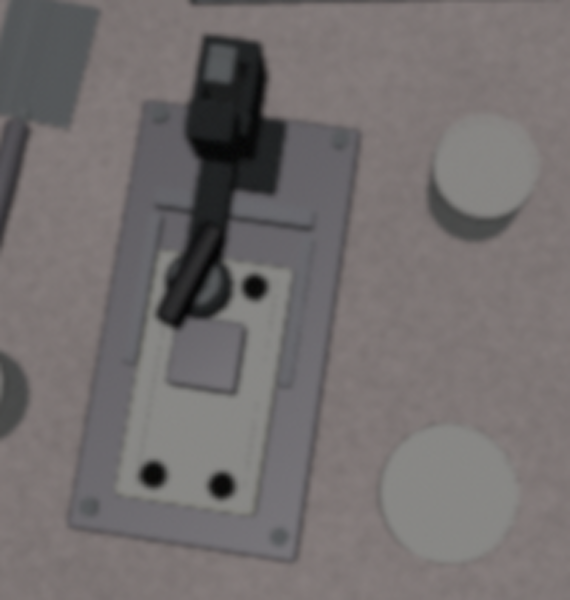

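View pics/sc0c.png

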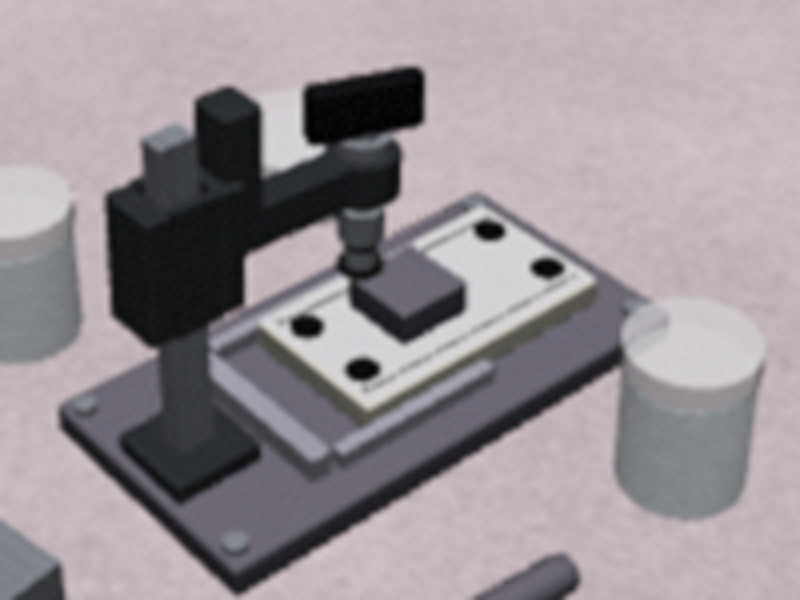

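```bash
cat > h.py <<'E'
import numpy as np, cv2
from scipy.optimize import least_squares
from bench import viewer
P={n:viewer.camera_params(n) for n in("top","scene")}
def proj(n,X):
    p=P[n]; c=p["R"]@np.asarray(X,float)+p["t"]; u=p["K"]@c; return u[:2]/u[2]
def ray(n,uv):
    p=P[n]; d=p["R"].T@np.linalg.inv(p["K"])@np.array([uv[0],uv[1],1.]); return -p["R"].T@p["t"],d
def atz(n,uv,z):
    o,d=ray(n,uv); return o+d*(z-o[2])/d[2]
def tri(uvt,uvs):
    (o1,d1),(o2,d2)=ray("top",uvt),ray("scene",uvs)
    A=np.c_[d1,-d2]; s=np.linalg.lstsq(A,o2-o1,rcond=None)[0]
    a,b=o1+d1*s[0],o2+d2*s[1]; return (a+b)/2,np.linalg.norm(a-b)
def tc(x,y): return (210+x/2.85,150+y/2.857)
def sc(x,y): return (240+x/4,225+y/4)
def fitrect(obs,z,x0,x1,hw,g):
    def res(q):
        c,s=np.cos(q[2]),np.sin(q[2]); r=[]
        for n,uv,sx,sy in obs:
            lx=x1 if sx>0 else x0; ly=hw*sy
            r+=list(proj(n,[q[0]+c*lx-s*ly,q[1]+s*lx+c*ly,z])-uv)
        return r
    o=least_squares(res,g,loss="soft_l1"); return o.x,np.array(o.fun).reshape(-1,2)
def clampw(q,p):
    c,s=np.cos(q[2]),np.sin(q[2]); return np.array([q[0]+c*p[0]-s*p[1],q[1]+s*p[0]+c*p[1],p[2]])
E
python3 - <<'E'
from h import *
np.set_printoptions(precision=4,suppress=True)
o=[("top",tc(143,100),1,1),("top",tc(360,130),1,-1),("top",tc(70,525),-1,1),("top",tc(296,560),-1,-1)]
s=[("scene",sc(62,410),1,-1),("scene",sc(240,577),1,1),("scene",sc(475,195),-1,-1)]
for ob in (o,s,o+s):
    q,r=fitrect(ob,.018,-.15,.14,.075,[.45,.05,-.1]); print(q,r.round(1).tolist())
o=[("top",tc(158,250),1,1),("top",tc(292,267),1,-1),("top",tc(117,493),-1,1),("top",tc(253,516),-1,-1)]
s=[("scene",sc(262,325),1,-1),("scene",sc(370,410),1,1),("scene",sc(597,280),-1,1)]
for ob in (o,s,o+s):
    k,r=fitrect(ob,.036,-.08,.08,.045,[.45,.05,-.1]); print(k,r.round(1).tolist())
c,s_=np.cos(q[2]),np.sin(q[2]); d=k[:2]-q[:2]; print("carrier in clamp",c*d[0]+s_*d[1],-s_*d[0]+c*d[1],k[2]-q[2])
print("coltop",atz("top",tc(220,63),.203),clampw(q,[.11,0,.203]))
for z in(.18,.2,.22):print("handle",z,atz("top",tc(190,275),z),atz("scene",sc(362,82),z))
print("axis",clampw(q,[0,0,0]),"lug",clampw(q,[.08,0,0]))
E
```

```text
[ 0.6321  0.1068 -0.16  ] [[-0.0, -1.0], [0.3, -1.1], [-1.2, 0.8], [0.6, 0.8]]
[ 0.6299  0.1106 -0.1566] [[-1.1, -0.0], [0.3, 0.3], [0.6, -1.0]]
[ 0.631   0.1081 -0.1582] [[-0.8, -0.4], [-0.4, -0.6], [-1.7, 1.5], [0.0, 1.4], [-2.4, -0.4], [-1.3, -0.1], [-0.5, -1.2]]
[ 0.5876  0.114  -0.1618] [[-0.3, -0.7], [0.4, 0.2], [-0.9, 0.5], [0.7, -0.1]]
[ 0.586   0.1168 -0.1555] [[-1.5, -0.4], [0.3, 0.5], [0.7, -0.3]]
[ 0.5871  0.115  -0.1572] [[-1.1, -0.3], [-0.3, 0.3], [-1.3, 1.0], [0.4, 0.2], [-2.5, -0.5], [-0.9, 0.3], [-0.3, -0.3]]
carrier in clamp -0.044448818931630864 -5.394462545061252e-05 0.0010647287967621155
coltop [0.7404 0.0894 0.203 ] [0.7396 0.0907 0.203 ]
handle 0.18 [0.6293 0.1078 0.18  ] [0.6201 0.1007 0.18  ]
handle 0.2 [0.6257 0.1055 0.2   ] [0.6447 0.1217 0.2   ]
handle 0.22 [0.6221 0.1032 0.22  ] [0.6693 0.1426 0.22  ]
axis [0.631  0.1081 0.    ] lug [0.71   0.0955 0.    ]
```

```bash
python3 -m handwheel '[{"tx":-2.5,"ty":4},{"tx":-2.5,"ty":4},{"tx":-2.5,"ty":4},{"tx":-2.5,"ty":4},{"tx":-2.5,"ty":4},{"tx":-2.5,"ty":4},{"tx":-2.5,"ty":4},{"tx":-2.5,"ty":4},{"tx":-2.5,"ty":4},{"tx":-2.5,"ty":4}]' 0; python3 -m handwheel '[{"az":-8.5},{}]'
cat > st.py <<'E'
# state in clamp frame
from h import *
from bench import get_obs
from scipy.spatial.transform import Rotation as Ro
Q=[.631,.108,-.158]
def st():
    o=get_obs(); p=o["ee_pos"]; c,s=np.cos(Q[2]),np.sin(Q[2]); d=p[:2]-Q[:2]
    w,x,y,z=o["tcp_rot"]; R=Ro.from_quat([x,y,z,w]).as_matrix()
    f=o["wrist_force"]; f=[c*f[0]+s*f[1],-s*f[0]+c*f[1],f[2]]
    print("t",round(o["t"],2),"clamp mm",(1000*np.r_[c*d[0]+s*d[1],-s*d[0]+c*d[1],p[2]]).round(1),"F",np.round(f,1),
     "M",o["ft_torque"].round(2),"xyaw-rel deg",round(np.degrees(np.arctan2(R[1,0],R[0,0])-Q[2]),1),"z",R[:,2].round(3),"j",o["joint_pos"].round(2),"gap",round(o["finger_gap"]*85,1))
    return p,R
if __name__=="__main__": st()
E
python3 st.py; python3 - <<'E'
from h import *
from st import Q
for n,c,z in (("jarR",(485,165),.085),("dish",(450,493),.042)):
    w=atz("top",tc(*c),z); d=w[:2]-Q[:2]; print(n,w,np.cos(Q[2])*d[0]+np.sin(Q[2])*d[1],-np.sin(Q[2])*d[0]+np.cos(Q[2])*d[1])
print(atz("top",(193,285),.085))
E
```

```text
t 0.1 clamp mm [-527.4  312.8  230.8] F [-0.4  0.1  0.3] M [-0.05  0.02  0.01] xyaw-rel deg 81.4 z [-0.    -0.001 -1.   ] j [ 1.12  0.29 -0.15  1.13  0.    1.43] gap 85.0
jarR [ 0.71252284 -0.0643906   0.085     ] 0.1076319196373128 -0.1574162093632101
dish [ 0.51368125 -0.03973745  0.042     ] -0.0926119011322263 -0.1643565613162758
[0.5812433  0.26272906 0.085     ]invalid input at $[0]: expected keys tx, ty, tz, ax, ay, az
invalid input at $[0]: expected keys tx, ty, tz, ax, ay, az
```

```bash
python3 -m handwheel '[{"tx":-2.5,"ty":4,"tz":0,"ax":0,"ay":0,"az":0},{"tx":-2.5,"ty":4,"tz":0,"ax":0,"ay":0,"az":0},{"tx":-2.5,"ty":4,"tz":0,"ax":0,"ay":0,"az":0},{"tx":-2.5,"ty":4,"tz":0,"ax":0,"ay":0,"az":0},{"tx":-2.5,"ty":4,"tz":0,"ax":0,"ay":0,"az":0},{"tx":-2.5,"ty":4,"tz":0,"ax":0,"ay":0,"az":0},{"tx":-2.5,"ty":4,"tz":0,"ax":0,"ay":0,"az":0},{"tx":-2.5,"ty":4,"tz":0,"ax":0,"ay":0,"az":0},{"tx":-2.5,"ty":4,"tz":0,"ax":0,"ay":0,"az":0},{"tx":0,"ty":0,"tz":0,"ax":0,"ay":0,"az":-8.5}]' 0;  python3 -m handwheel '[{"tx":0,"ty":0,"tz":0,"ax":0,"ay":0,"az":0},{"tx":0,"ty":0,"tz":0,"ax":0,"ay":0,"az":0}]'; python3 st.py
```

```text
t: 1.1
ee_pos: [0.4373, 0.1725, 0.231]
tcp_rot: [0.001, 0.763, 0.646, 0.0]
wrist_force: [-0.0, 0.7, -0.4]
finger_gap: -0.002
t: 1.3
ee_pos: [0.4336, 0.1766, 0.2311]
tcp_rot: [-0.0, 0.763, 0.647, -0.0]
wrist_force: [-0.8, 0.2, -0.2]
finger_gap: 0.001
t 1.3 clamp mm [-205.7   36.7  231.1] F [-0.8  0.  -0.2] M [ 0.03 -0.02  0.02] xyaw-rel deg 89.6 z [-0.001  0.    -1.   ] j [ 0.23  0.18 -0.3   1.09  0.    0.39] gap 0.1
```

```bash
python3 -m handwheel '[{"tx":-1.8,"ty":2.2,"tz":3.5,"ax":0,"ay":0,"az":0},{"tx":-1.8,"ty":2.2,"tz":3.5,"ax":0,"ay":0,"az":0},{"tx":0,"ty":0,"tz":4.8,"ax":0,"ay":0,"az":-0.4},{"tx":0,"ty":0,"tz":4.5,"ax":0,"ay":0,"az":0},{"tx":0,"ty":0,"tz":2.5,"ax":0,"ay":0,"az":0},{"tx":0,"ty":0,"tz":1.5,"ax":0,"ay":0,"az":0},{"tx":0,"ty":0,"tz":0,"ax":0,"ay":0,"az":0}]' 0; python3 st.py
```

```text
t: 2.0
ee_pos: [0.4695, 0.1347, 0.0265]
tcp_rot: [-0.001, 0.76, 0.65, -0.002]
wrist_force: [1.0, 0.1, -0.8]
finger_gap: -0.001
t 2.0 clamp mm [-163.7    0.9   26.5] F [ 1.   0.2 -0.8] M [0.04 0.03 0.01] xyaw-rel deg 90.2 z [-0.004 -0.    -1.   ] j [ 0.13  0.45 -0.53  0.59  0.    0.28] gap -0.0
```

```bash
python3 -m handwheel '[{"tx":0,"ty":1.0,"tz":0,"ax":0,"ay":0,"az":0},{"tx":0,"ty":1,"tz":0,"ax":0,"ay":0,"az":0},{"tx":0,"ty":0.6,"tz":0,"ax":0,"ay":0,"az":0},{"tx":0,"ty":0.5,"tz":0,"ax":0,"ay":0,"az":0},{"tx":0,"ty":0.5,"tz":0,"ax":0,"ay":0,"az":0},{"tx":0,"ty":0.5,"tz":0,"ax":0,"ay":0,"az":0},{"tx":0,"ty":0.5,"tz":0,"ax":0,"ay":0,"az":0}]' 0; python3 st.py
python3 -m handwheel '[{"tx":0,"ty":0.3,"tz":0,"ax":0,"ay":0,"az":0},{"tx":0,"ty":0.3,"tz":0,"ax":0,"ay":0,"az":0}]' 0; python3 st.py
```

```text
t: 2.7
ee_pos: [0.5165, 0.1268, 0.0286]
tcp_rot: [-0.001, 0.759, 0.651, -0.001]
wrist_force: [-5.9, 1.6, 4.5]
finger_gap: 0.0
t 2.7 clamp mm [-116.1    0.6   28.6] F [-6.1  0.7  4.5] M [ 0.22  1.24 -0.03] xyaw-rel deg 90.2 z [-0.002  0.    -1.   ] j [ 0.1   0.51 -0.42  0.65  0.    0.26] gap 0.0
t: 2.9
ee_pos: [0.5226, 0.1259, 0.0285]
tcp_rot: [-0.001, 0.759, 0.651, -0.001]
wrist_force: [-7.3, 0.6, 6.1]
finger_gap: 0.001
t 2.9 clamp mm [-109.9    0.6   28.5] F [-7.3 -0.6  6.1] M [0.18 1.4  0.02] xyaw-rel deg 90.2 z [-0.002  0.    -1.   ] j [ 0.1   0.52 -0.4   0.66  0.    0.25] gap 0.1
```

```bash
python3 -m handwheel '[{"tx":0,"ty":0,"tz":-0.2,"ax":0,"ay":0,"az":0},{"tx":0,"ty":0.2,"tz":0,"ax":0,"ay":0,"az":0},{"tx":0,"ty":0.1,"tz":0,"ax":0,"ay":0,"az":0}]' 0; python3 st.py
python3 - <<'E'
from bench import viewer
import cv2
f=viewer.grab_frame("scene")[200:380,230:470,::-1]; cv2.imwrite("pics/s1.png",cv2.resize(f,(800,600),interpolation=cv2.INTER_CUBIC))
E
```

```text
t: 3.2
ee_pos: [0.526, 0.1255, 0.0305]
tcp_rot: [-0.0, 0.759, 0.651, -0.0]
wrist_force: [-6.3, 0.8, 4.5]
finger_gap: -0.002
t 3.2 clamp mm [-106.5    0.7   30.5] F [-6.4 -0.2  4.5] M [ 0.19  1.27 -0.  ] xyaw-rel deg 90.3 z [-0.001  0.    -1.   ] j [ 0.1   0.52 -0.39  0.66  0.    0.25] gap -0.2
```

View pics/s1.png

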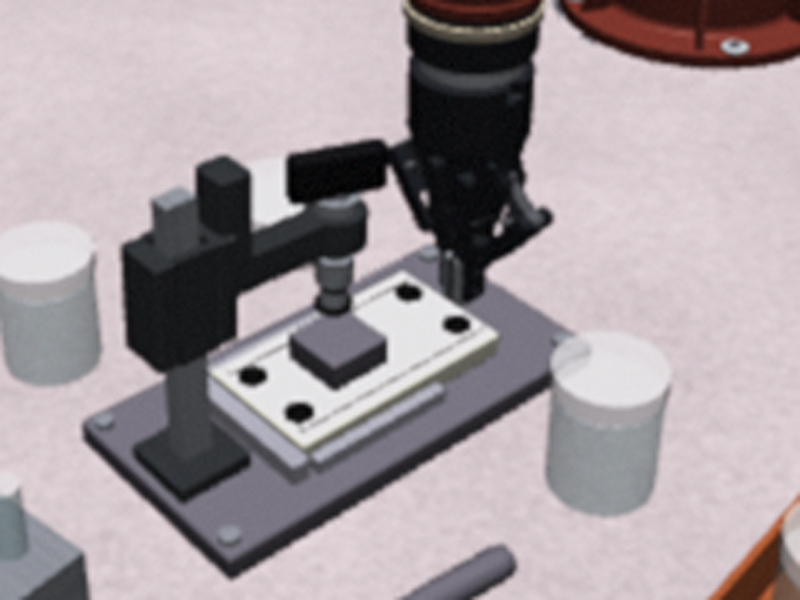

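```bash
python3 -m handwheel '[{"tx":0,"ty":0.2,"tz":0,"ax":0,"ay":0,"az":0}]' 0; python3 st.py;python3 -m handwheel '[{"tx":0,"ty":0.15,"tz":0,"ax":0,"ay":0,"az":0}]' 0; python3 st.py; python3 -m handwheel '[{"tx":0,"ty":0.1,"tz":0,"ax":0,"ay":0,"az":0}]' 0; python3 st.py
```

```text
t: 3.35
ee_pos: [0.5268, 0.1253, 0.0303]
tcp_rot: [-0.001, 0.759, 0.651, -0.001]
wrist_force: [-12.8, 2.1, 10.6]
finger_gap: -0.002
t 3.35 clamp mm [-105.6    0.7   30.3] F [-13.    0.   10.6] M [0.49 2.72 0.  ] xyaw-rel deg 90.3 z [-0.002  0.    -1.   ] j [ 0.1   0.52 -0.39  0.67  0.    0.25] gap -0.2
t: 3.45
ee_pos: [0.5269, 0.1253, 0.0301]
tcp_rot: [-0.002, 0.759, 0.651, -0.002]
wrist_force: [-16.5, 3.2, 14.6]
finger_gap: 0.001
t 3.45 clamp mm [-105.5    0.7   30.1] F [-16.8   0.6  14.6] M [ 0.66  3.38 -0.05] xyaw-rel deg 90.3 z [-0.005  0.001 -1.   ] j [ 0.1   0.52 -0.38  0.67  0.    0.25] gap 0.0
t: 3.55
ee_pos: [0.5269, 0.1252, 0.03]
tcp_rot: [-0.003, 0.759, 0.651, -0.002]
wrist_force: [-18.3, 3.2, 15.6]
finger_gap: -0.001
t 3.55 clamp mm [-105.5    0.6   30. ] F [-18.5   0.2  15.6] M [0.73 3.88 0.02] xyaw-rel deg 90.3 z [-0.007  0.001 -1.   ] j [ 0.1   0.52 -0.38  0.67  0.    0.25] gap -0.1
```

```bash
python3 -m handwheel '[{"tx":0,"ty":-1,"tz":0,"ax":0,"ay":0,"az":0},{"tx":0,"ty":-3,"tz":-1,"ax":0,"ay":0,"az":0},{"tx":0,"ty":-3,"tz":-3,"ax":0,"ay":0,"az":0},{"tx":0,"ty":0,"tz":-4.8,"ax":0,"ay":0,"az":0},{"tx":0,"ty":0,"tz":-4.8,"ax":0,"ay":0,"az":0},{"tx":0,"ty":0,"tz":-4.8,"ax":0,"ay":0,"az":0},{"tx":0,"ty":0,"tz":-4.8,"ax":0,"ay":0,"az":0},{"tx":0,"ty":0,"tz":-4.8,"ax":0,"ay":0,"az":0}]' 0; python3 st.py
python3 - <<'E'
from h import *
from st import Q
from scipy.optimize import minimize_scalar
f=viewer.grab_frame("scene")[225:375,240:440,::-1]; cv2.imwrite("pics/s2.png",cv2.resize(f,(800,600),interpolation=cv2.INTER_CUBIC))
f=viewer.grab_frame("top")[150:360,210:410,::-1]; cv2.imwrite("pics/t2.png",cv2.resize(f,(570,600),interpolation=cv2.INTER_CUBIC))
for z in (.2,.21,.22,.23): print(z,proj("scene",clampw(Q,[.0775,0,z])),proj("top",clampw(Q,[.0775,0,z])))
print("meas",sc(228,100))
E
```

```text
t: 4.35
ee_pos: [0.4619, 0.1354, 0.313]
tcp_rot: [0.001, 0.759, 0.651, 0.001]
wrist_force: [1.8, 0.4, 0.8]
finger_gap: 0.0
t 4.35 clamp mm [-171.3    0.4  313. ] F [1.7 0.7 0.8] M [-0.03 -0.1  -0.  ] xyaw-rel deg 90.3 z [ 0.003  0.    -1.   ] j [ 0.13  0.17 -0.1   1.3  -0.    0.29] gap 0.0
0.2 [296.56363461 254.98818866] [283.19375228 193.34194081]
0.21 [296.31712158 250.23036023] [282.542367   191.41885877]
0.22 [296.06759106 245.41429277] [281.87237024 189.44083012]
0.23 [295.81498731 240.53891038] [281.18295277 187.40546581]
meas (297.0, 250.0)
```

View pics/s2.png

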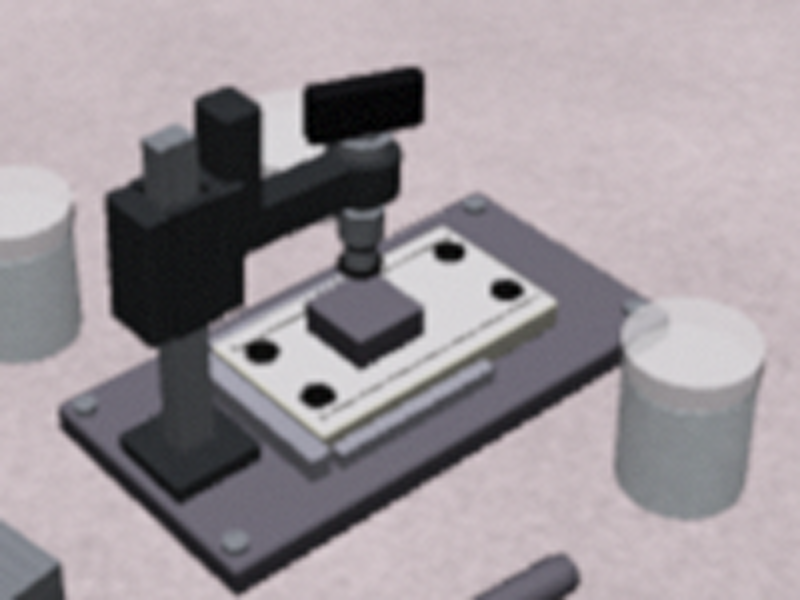

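View pics/t2.png

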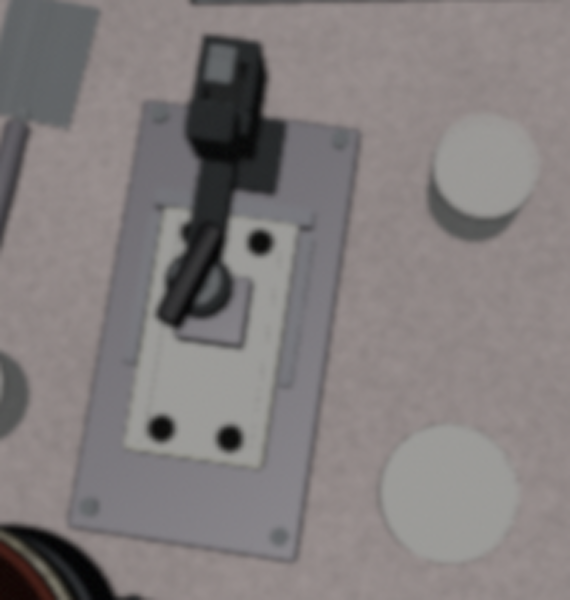

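```bash
python3 -m handwheel '[{"tx":0,"ty":4.9,"tz":0,"ax":0,"ay":0,"az":0},{"tx":0,"ty":4.9,"tz":0,"ax":0,"ay":0,"az":0},{"tx":0,"ty":4.9,"tz":0,"ax":0,"ay":0,"az":0},{"tx":0,"ty":4.9,"tz":0,"ax":0,"ay":0,"az":0},{"tx":0,"ty":4.9,"tz":0,"ax":0,"ay":0,"az":0},{"tx":0,"ty":0.4,"tz":3,"ax":0,"ay":0,"az":0},{"tx":0,"ty":0,"tz":3,"ax":0,"ay":0,"az":0},{"tx":0,"ty":0,"tz":0,"ax":0,"ay":0,"az":0}]' 0; python3 st.py
```

```text
t: 5.25
ee_pos: [0.7017, 0.0978, 0.2453]
tcp_rot: [-0.002, 0.759, 0.651, -0.003]
wrist_force: [-1.4, 0.2, -1.0]
finger_gap: -0.0
t 5.25 clamp mm [ 71.4   1.1 245.3] F [-1.4 -0.  -1. ] M [ 0.03 -0.01 -0.01] xyaw-rel deg 90.2 z [-0.007 -0.    -1.   ] j [ 0.04  0.67  0.5   1.4  -0.    0.19] gap -0.0
```

```bash
python3 -m handwheel '[{"tx":-0.1,"ty":0.6,"tz":1.5,"ax":0,"ay":0,"az":0},{"tx":0,"ty":0,"tz":0.5,"ax":0,"ay":0,"az":0},{"tx":0,"ty":0,"tz":0.0,"ax":0,"ay":0,"az":0}]' 0; python3 st.py
python3 - <<'E'
from h import *
f=viewer.grab_frame("scene")[195:345,240:440,::-1]; cv2.imwrite("pics/s3.png",cv2.resize(f,(800,600),interpolation=cv2.INTER_CUBIC))
E
```

```text
t: 5.55
ee_pos: [0.7089, 0.0963, 0.2309]
tcp_rot: [0.0, 0.759, 0.651, 0.0]
wrist_force: [0.0, 0.5, 0.3]
finger_gap: 0.002
t 5.55 clamp mm [ 78.8   0.7 230.9] F [-0.   0.5  0.3] M [-0.02 -0.02  0.01] xyaw-rel deg 90.3 z [ 0. -0. -1.] j [ 0.03  0.68  0.48  1.37 -0.    0.19] gap 0.2
```

View pics/s3.png

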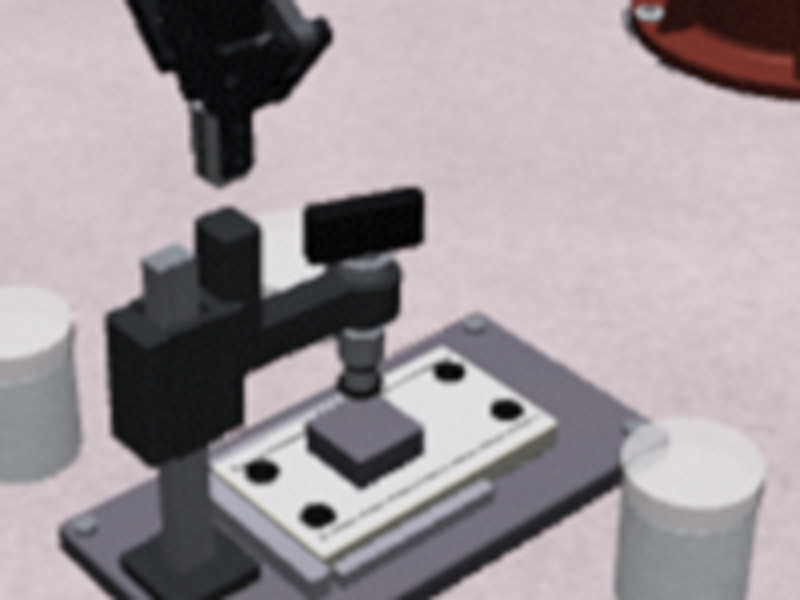

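```bash
python3 -m handwheel '[{"tx":0,"ty":0,"tz":1.4,"ax":0,"ay":0,"az":0},{"tx":0,"ty":0,"tz":0.4,"ax":0,"ay":0,"az":0},{"tx":0,"ty":0,"tz":0.3,"ax":0,"ay":0,"az":0},{"tx":0,"ty":0,"tz":0.3,"ax":0,"ay":0,"az":0}]' 0; python3 st.py;  python3 -m handwheel '[{"tx":0,"ty":0,"tz":0.3,"ax":0,"ay":0,"az":0},{"tx":0,"ty":0,"tz":0.3,"ax":0,"ay":0,"az":0}]' 0; python3 st.py
```

```text
t: 6.0
ee_pos: [0.709, 0.0963, 0.2074]
tcp_rot: [0.0, 0.759, 0.651, 0.0]
wrist_force: [-1.4, -0.4, 2.4]
finger_gap: 0.003
t 6.0 clamp mm [ 78.9   0.8 207.4] F [-1.4 -0.6  2.4] M [-0.01  0.26 -0.  ] xyaw-rel deg 90.3 z [ 0.001  0.    -1.   ] j [ 0.03  0.69  0.43  1.31 -0.    0.19] gap 0.3
t: 6.2
ee_pos: [0.709, 0.0963, 0.2011]
tcp_rot: [0.0, 0.759, 0.651, 0.0]
wrist_force: [-1.5, 0.1, 4.0]
finger_gap: 0.002
t 6.2 clamp mm [ 78.9   0.8 201.1] F [-1.5 -0.1  4. ] M [-0.02  0.21  0.06] xyaw-rel deg 90.3 z [ 0.001  0.    -1.   ] j [0.03 0.69 0.41 1.3  0.   0.19] gap 0.2
```

```bash
python3 - <<'E'
from h import *
from st import Q
for z in (.06,.07,.08,.09,.1): print(z,proj("scene",clampw(Q,[0,0,z])))
E
python3 -m handwheel '[{"tx":0,"ty":0,"tz":0.3,"ax":0,"ay":0,"az":0}]' 0; python3 st.py;python3 -m handwheel '[{"tx":0,"ty":0,"tz":0.3,"ax":0,"ay":0,"az":0}]' 0; python3 st.py
```

```text
0.06 [330.20413998 299.67679021]
0.07 [330.16715855 295.71497714]
0.08 [330.12977762 291.71036589]
0.09 [330.09199068 287.66225921]
0.1 [330.05379108 283.5699446 ]
t: 6.3
ee_pos: [0.709, 0.0964, 0.1979]
tcp_rot: [0.0, 0.759, 0.651, 0.0]
wrist_force: [-0.7, 0.5, 3.5]
finger_gap: 0.001
t 6.3 clamp mm [ 78.9   0.8 197.9] F [-0.7  0.4  3.5] M [ 0.07  0.22 -0.02] xyaw-rel deg 90.3 z [ 0.001  0.    -1.   ] j [0.03 0.69 0.41 1.29 0.   0.19] gap 0.1
t: 6.4
ee_pos: [0.709, 0.0964, 0.1947]
tcp_rot: [0.0, 0.759, 0.651, 0.0]
wrist_force: [-0.5, 0.6, 4.6]
finger_gap: 0.0
t 6.4 clamp mm [ 78.8   0.8 194.7] F [-0.6  0.6  4.6] M [0.08 0.15 0.04] xyaw-rel deg 90.3 z [ 0.  0. -1.] j [0.03 0.69 0.4  1.28 0.   0.19] gap 0.0
```

```bash
for i in 1 ; do python3 -m handwheel '[{"tx":0,"ty":0,"tz":0.3,"ax":0,"ay":0,"az":0}]' 0 >/dev/null; python3 st.py; python3 -m handwheel '[{"tx":0,"ty":0,"tz":0.3,"ax":0,"ay":0,"az":0}]' 0 >/dev/null; python3 st.py; python3 -m handwheel '[{"tx":0,"ty":0,"tz":0.2,"ax":0,"ay":0,"az":0}]' 0 >/dev/null; python3 st.py; python3 -m handwheel '[{"tx":0,"ty":0,"tz":0.2,"ax":0,"ay":0,"az":0}]' 0 >/dev/null; python3 st.py; done
```

```text
t 6.5 clamp mm [ 78.8   0.7 191.6] F [-0.9  0.6  4.5] M [0.07 0.17 0.01] xyaw-rel deg 90.3 z [ 0.  0. -1.] j [0.03 0.69 0.4  1.27 0.   0.19] gap 0.2
t 6.6 clamp mm [ 78.8   0.7 188.5] F [-1.2 -0.3  3.1] M [0.02 0.18 0.02] xyaw-rel deg 90.3 z [ 0.  0. -1.] j [0.03 0.69 0.39 1.27 0.   0.19] gap 0.2
t 6.7 clamp mm [ 79.    0.8 186.4] F [0.8 0.8 4. ] M [ 0.05 -0.31  0.  ] xyaw-rel deg 90.3 z [ 0.001  0.    -1.   ] j [0.03 0.69 0.39 1.26 0.   0.19] gap -0.0
t 6.8 clamp mm [ 79.5   0.8 184.8] F [3.8 0.1 6. ] M [-0.01 -0.71  0.02] xyaw-rel deg 90.3 z [ 0.002 -0.    -1.   ] j [ 0.03  0.69  0.38  1.26 -0.    0.19] gap 0.0
```

```bash
for i in 1 ; do python3 -m handwheel '[{"tx":0,"ty":0.1,"tz":0.2,"ax":0,"ay":0,"az":0}]' 0 >/dev/null; python3 st.py; python3 -m handwheel '[{"tx":0,"ty":0.1,"tz":0.2,"ax":0,"ay":0,"az":0}]' 0 >/dev/null; python3 st.py; python3 -m handwheel '[{"tx":0,"ty":0.1,"tz":0.1,"ax":0,"ay":0,"az":0}]' 0 >/dev/null; python3 st.py; done
```

```text
t 6.9 clamp mm [ 80.7   0.8 183.2] F [2.  1.  7.1] M [-0.03 -0.63  0.  ] xyaw-rel deg 90.3 z [ 0.002 -0.    -1.   ] j [ 0.03  0.7   0.38  1.25 -0.    0.19] gap 0.2
t 7.0 clamp mm [ 82.    0.7 181.4] F [4.1 0.7 7.6] M [-0.12 -0.69 -0.01] xyaw-rel deg 90.3 z [ 0.003 -0.    -1.   ] j [ 0.03  0.7   0.38  1.25 -0.    0.19] gap 0.1
t 7.1 clamp mm [ 83.    0.7 180.4] F [3.8 0.4 6.1] M [-0.07 -0.71  0.  ] xyaw-rel deg 90.2 z [ 0.003 -0.    -1.   ] j [ 0.03  0.7   0.39  1.25 -0.    0.19] gap 0.1
```

```bash
for i in 1 ; do python3 -m handwheel '[{"tx":0,"ty":0.0,"tz":0.1,"ax":0,"ay":0,"az":0}]' 0 >/dev/null; python3 st.py; python3 -m handwheel '[{"tx":0,"ty":0,"tz":0.1,"ax":0,"ay":0,"az":0}]' 0 >/dev/null; python3 st.py; python3 -m handwheel '[{"tx":0,"ty":0,"tz":0.1,"ax":0,"ay":0,"az":0}]' 0 >/dev/null; python3 st.py; done
python3 - <<'E'
from h import *
f=viewer.grab_frame("scene")[215:365,240:440,::-1]; cv2.imwrite("pics/s4.png",cv2.resize(f,(800,600),interpolation=cv2.INTER_CUBIC))
E
```

```text
t 7.2 clamp mm [ 83.4   0.7 179.6] F [ 4.9 -0.2  8.1] M [-0.11 -0.94 -0.03] xyaw-rel deg 90.2 z [ 0.004 -0.    -1.   ] j [ 0.03  0.7   0.38  1.25 -0.    0.19] gap 0.2
t 7.3 clamp mm [ 83.7   0.7 179. ] F [ 4.   0.  11.8] M [-0.16 -0.78  0.06] xyaw-rel deg 90.2 z [ 0.005 -0.    -1.   ] j [ 0.03  0.7   0.38  1.25 -0.    0.19] gap 0.1
t 7.4 clamp mm [ 83.8   0.8 178.5] F [ 3.   0.4 14.7] M [-0.11 -0.55 -0.03] xyaw-rel deg 90.2 z [ 0.005 -0.    -1.   ] j [ 0.03  0.7   0.38  1.24 -0.    0.19] gap 0.3
```

View pics/s4.png

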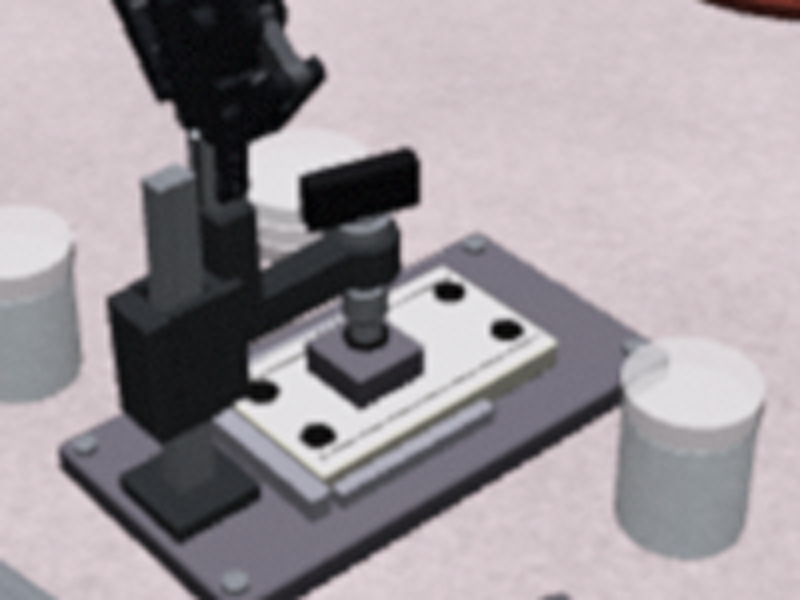

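```bash
python3 -m handwheel '[{"tx":0,"ty":0.0,"tz":0.1,"ax":0,"ay":0,"az":0}]' 0 >/dev/null; python3 st.py; python3 -m handwheel '[{"tx":0,"ty":0,"tz":0,"ax":0,"ay":0,"az":0}]' 0 >/dev/null; python3 st.py
```

```text
t 7.55 clamp mm [ 83.9   0.8 178. ] F [ 3.  -0.1 17.7] M [-0.15 -0.38  0.06] xyaw-rel deg 90.2 z [ 0.006 -0.    -1.   ] j [ 0.03  0.7   0.38  1.24 -0.    0.19] gap 0.6
t 7.65 clamp mm [ 83.9   0.7 178.1] F [ 3.2 -0.6 13.6] M [-0.19 -0.6   0.02] xyaw-rel deg 90.2 z [ 0.006 -0.    -1.   ] j [ 0.03  0.7   0.38  1.24 -0.    0.19] gap -0.1
```

```bash
python3 -m handwheel '[{"tx":0,"ty":0.0,"tz":0.1,"ax":0,"ay":0,"az":0},{"tx":0,"ty":0,"tz":0,"ax":0,"ay":0,"az":0}]' 0 >/dev/null; python3 st.py; python3 -m handwheel '[{"tx":0,"ty":0,"tz":0.05,"ax":0,"ay":0,"az":0},{"tx":0,"ty":0,"tz":0,"ax":0,"ay":0,"az":0}]' 0 >/dev/null; python3 st.py
```

```text
t 7.85 clamp mm [ 84.1   0.7 177.6] F [ 2.3 -0.7 17. ] M [-0.19 -0.37 -0.03] xyaw-rel deg 90.2 z [ 0.007 -0.    -1.   ] j [ 0.03  0.7   0.38  1.24 -0.    0.19] gap -0.5
t 8.05 clamp mm [ 84.1   0.7 177.4] F [ 3.  -0.7 19.9] M [-0.22 -0.2  -0.01] xyaw-rel deg 90.2 z [ 0.007 -0.    -1.   ] j [ 0.03  0.7   0.38  1.24 -0.    0.19] gap -0.4
```

Bound at about 18–20 N. Lift off and look.

```bash
python3 -m handwheel '[{"tx":0,"ty":-0.1,"tz":-0.3,"ax":0,"ay":0,"az":0},{"tx":0,"ty":-0.2,"tz":-2,"ax":0,"ay":0,"az":0},{"tx":0,"ty":0,"tz":-4.5,"ax":0,"ay":0,"az":0},{"tx":0,"ty":-4,"tz":-2.5,"ax":0,"ay":0,"az":0},{"tx":0,"ty":-4.8,"tz":0,"ax":0,"ay":0,"az":0},{"tx":0,"ty":-4.8,"tz":0,"ax":0,"ay":0,"az":0},{"tx":0,"ty":-4.8,"tz":0,"ax":0,"ay":0,"az":0},{"tx":0,"ty":-4.8,"tz":0,"ax":0,"ay":0,"az":0},{"tx":0,"ty":0,"tz":0,"ax":0,"ay":0,"az":0}]' 4.5; python3 st.py
python3 - <<'E'
from h import *
f=viewer.grab_frame("scene")[225:375,240:440,::-1]; cv2.imwrite("pics/s5.png",cv2.resize(f,(800,600),interpolation=cv2.INTER_CUBIC))
f=viewer.grab_frame("top")[150:360,210:410,::-1]; cv2.imwrite("pics/t5.png",cv2.resize(f,(570,600),interpolation=cv2.INTER_CUBIC))
E
```

```text
t: 8.95
ee_pos: [0.4727, 0.1322, 0.2663]
tcp_rot: [-0.002, 0.759, 0.651, -0.002]
wrist_force: [1.8, -0.5, -0.5]
finger_gap: 0.521
t 8.95 clamp mm [-160.1   -1.   266.3] F [ 1.9 -0.2 -0.5] M [-0.05 -0.04 -0.01] xyaw-rel deg 90.4 z [-0.006 -0.    -1.   ] j [ 0.12  0.21 -0.17  1.2   0.    0.28] gap 44.3
```

View pics/s5.png

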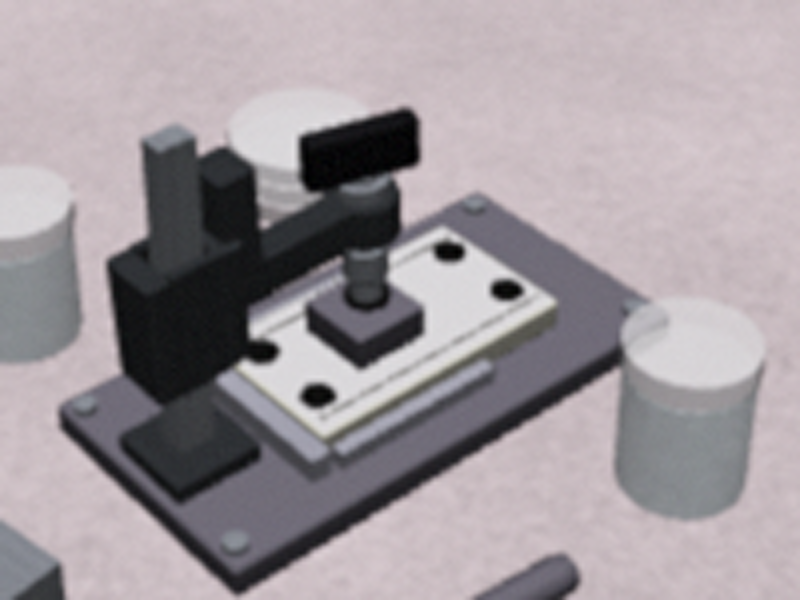

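View pics/t5.png

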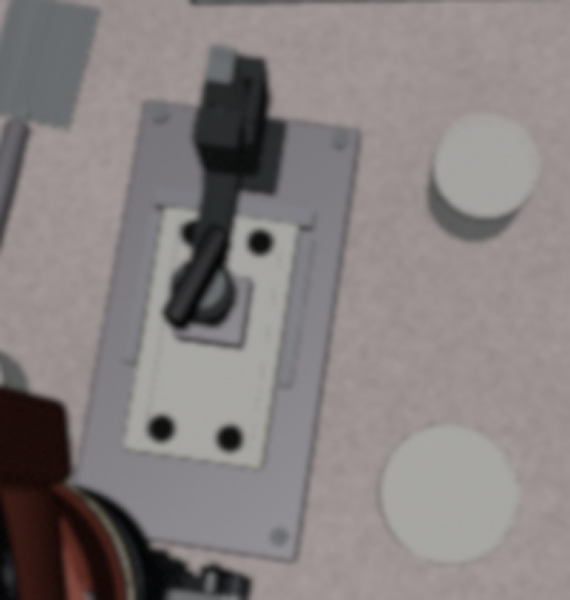

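```bash
python3 - <<'E'
from h import *
from st import Q
np.set_printoptions(precision=4,suppress=True)
for z in (.13,.14,.15,.16,.17):
    a=np.array(proj("scene",clampw(Q,[.001,0,z]))); print(z,(a-[240,225])*4, (proj("top",clampw(Q,[.001,0,z]))-[210,150])*[2.85,2.857])
def cl(w): d=w[:2]-Q[:2]; c,s=np.cos(Q[2]),np.sin(Q[2]); return c*d[0]+s*d[1],-s*d[0]+c*d[1]
for z in (.15,.16): print(z,[np.round(cl(atz("top",tc(*p),z)),4) for p in ((177,315),(217,235),(197,275))])
w,e=tri(tc(197,275),sc(358,127)); print(w,cl(w),e)
w,e=tri(tc(197,275),sc(358,150)); print(w,cl(w),e)
E
```

```text
0.13 [358.1786 184.8588] [199.5506 285.8577]
0.14 [358.0101 167.7472] [197.7119 282.8808]
0.15 [357.8397 150.4434] [195.8245 279.8251]
0.16 [357.6673 132.9441] [193.8866 276.6875]
0.17 [357.493  115.2461] [191.896  273.4646]
0.15 [array([-0.0202,  0.0073]), array([ 0.028 , -0.0078]), array([ 0.0038, -0.0002])]
0.16 [array([-0.0215,  0.0058]), array([ 0.0261, -0.009 ]), array([ 0.0022, -0.0016])]
[0.6318 0.1066 0.1628] (np.float64(0.0009775087022487773), np.float64(-0.001276906428274183)) 0.00199316011373341
[0.6338 0.1079 0.1512] (np.float64(0.0027335136448172577), np.float64(0.0003776656251835035)) 0.002310697292617273
```

```bash
python3 - <<'E'
import cv2
from bench import viewer
f=viewer.grab_frame("top")[215:275,255:305,::-1]; f=cv2.resize(f,(500,600),interpolation=cv2.INTER_CUBIC); f=cv2.convertScaleAbs(f,alpha=2.2); cv2.imwrite("pics/t6.png",f)
f=viewer.grab_frame("scene")[245:305,305:355,::-1]; f=cv2.resize(f,(500,600),interpolation=cv2.INTER_CUBIC); f=cv2.convertScaleAbs(f,alpha=2.2); cv2.imwrite("pics/s6.png",f)
E
```

```text
(no output)
```

View pics/t6.png

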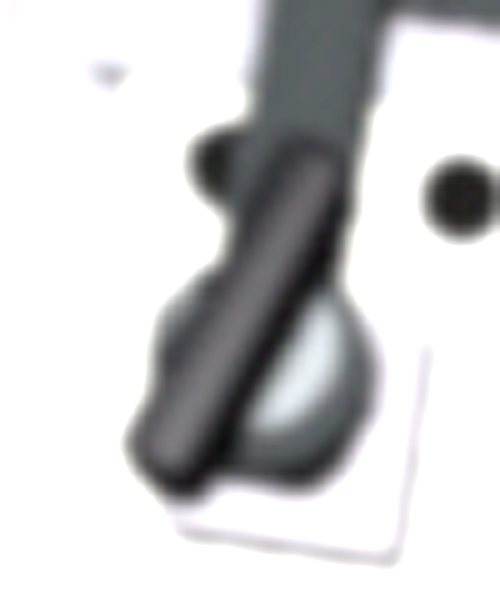

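View pics/s6.png

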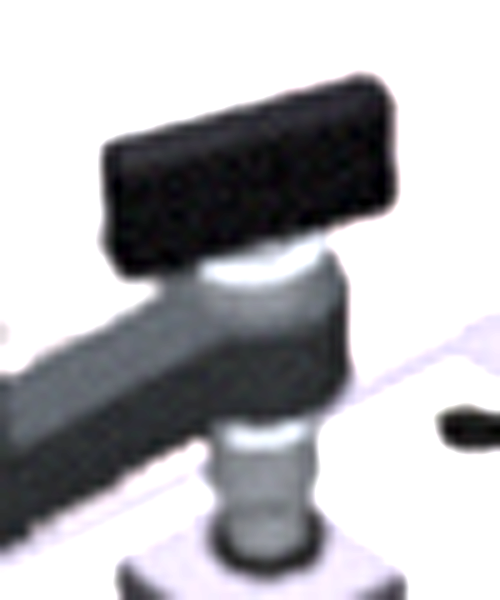

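```bash
python3 - <<'E'
from h import *
from st import Q
def cl(w): d=w[:2]-Q[:2]; c,s=np.cos(Q[2]),np.sin(Q[2]); return np.round([1e3*(c*d[0]+s*d[1]),1e3*(-s*d[0]+c*d[1])],1)
w,e=tri((279,245),(330,257.5)); print(w,cl(w),e)
z=w[2]
a,b=[cl(atz("top",(255+u/10,215+v/10),z)) for u,v in((168,450),(315,158))]
print(a,b,np.hypot(*(b-a)),np.degrees(np.arctan2(*(b-a)[::-1])))
E
```

```text
[0.63319559 0.10765168 0.16227752] [2.2 0. ] 0.004104714961153517
[-21.4   6. ] [28.  -9.5] 51.77460767596409 -17.420041175215346
```

```bash
python3 -m handwheel '[{"tx":0,"ty":0,"tz":0,"ax":0,"ay":0,"az":-8.5},{"tx":0,"ty":0,"tz":0,"ax":0,"ay":0,"az":-8.5},{"tx":0,"ty":0,"tz":0,"ax":0,"ay":0,"az":-8.5},{"tx":0,"ty":0,"tz":0,"ax":0,"ay":0,"az":-8.5},{"tx":0,"ty":0,"tz":0,"ax":0,"ay":0,"az":-8.5},{"tx":0,"ty":0,"tz":0,"ax":0,"ay":0,"az":-8.5},{"tx":0,"ty":0,"tz":0,"ax":0,"ay":0,"az":-8.5},{"tx":0,"ty":0,"tz":0,"ax":0,"ay":0,"az":-8.5},{"tx":0,"ty":0,"tz":0,"ax":0,"ay":0,"az":-8.5},{"tx":0,"ty":0,"tz":0,"ax":0,"ay":0,"az":-8.5}]' 4.5;python3 -m handwheel '[{"tx":0,"ty":0,"tz":0,"ax":0,"ay":0,"az":-8.5},{"tx":0,"ty":0,"tz":0,"ax":0,"ay":0,"az":-8.5},{"tx":0,"ty":0,"tz":0,"ax":0,"ay":0,"az":-8.5},{"tx":0,"ty":0,"tz":0,"ax":0,"ay":0,"az":-8.5},{"tx":0,"ty":0,"tz":0,"ax":0,"ay":0,"az":-8.5},{"tx":0,"ty":0,"tz":0,"ax":0,"ay":0,"az":-8.5},{"tx":0,"ty":0,"tz":0,"ax":0,"ay":0,"az":-8.5},{"tx":0,"ty":0,"tz":0,"ax":0,"ay":0,"az":-8.5},{"tx":0,"ty":0,"tz":0,"ax":0,"ay":0,"az":-8.5},{"tx":0,"ty":0,"tz":0,"ax":-2.2,"ay":0.7,"az":0}]' 4.5; python3 -m handwheel '[{"tx":0,"ty":0,"tz":0,"ax":0,"ay":0,"az":0}]'; python3 st.py
```

```text
t: 10.15
ee_pos: [0.481, 0.1315, 0.2666]
tcp_rot: [-0.0, 0.117, 0.993, -0.0]
wrist_force: [-0.0, -0.4, 0.5]
finger_gap: 0.527
t: 11.15
ee_pos: [0.4804, 0.1317, 0.2671]
tcp_rot: [-0.015, -0.522, 0.852, 0.013]
wrist_force: [-0.7, -0.6, -0.3]
finger_gap: 0.527
t: 11.25
ee_pos: [0.4812, 0.1313, 0.2664]
tcp_rot: [-0.016, -0.52, 0.854, 0.013]
wrist_force: [-0.0, 0.5, -0.5]
finger_gap: 0.527
t 11.25 clamp mm [-151.6   -0.5  266.4] F [-0.1  0.5 -0.5] M [-0.05 -0.02  0.01] xyaw-rel deg -108.3 z [-0.041  0.007 -0.999] j [ 0.11  0.26 -0.11  1.25  0.01 -2.55] gap 44.8
```

```bash
cat > go.py <<'E'
import sys
from st import *
p,R=st(); t=clampw(Q,[float(a)/1000 for a in sys.argv[1:4]])
print("tool delta cm",(100*R.T@(t-p)).round(2))
E
python3 go.py 5 -0.5 240
```

```text
t 11.25 clamp mm [-151.6   -0.5  266.4] F [-0.1  0.5 -0.5] M [-0.05 -0.02  0.01] xyaw-rel deg -108.3 z [-0.041  0.007 -0.999] j [ 0.11  0.26 -0.11  1.25  0.01 -2.55] gap 44.8
tool delta cm [ -4.95 -14.95   1.99]
```

```bash
python3 -m handwheel '[{"tx":-1.25,"ty":-3.7,"tz":0.5,"ax":0,"ay":0,"az":0},{"tx":-1.25,"ty":-3.7,"tz":0.5,"ax":0,"ay":0,"az":0},{"tx":-1.25,"ty":-3.7,"tz":0.5,"ax":0,"ay":0,"az":0},{"tx":-1.25,"ty":-3.7,"tz":0.5,"ax":0,"ay":0,"az":0},{"tx":0,"ty":0,"tz":0,"ax":0,"ay":0,"az":-0.9},{"tx":0,"ty":0,"tz":0,"ax":0,"ay":0,"az":0}]' 4.5; python3 go.py 1.5 -0.5 137
```

```text
t: 11.85
ee_pos: [0.6337, 0.108, 0.2392]
tcp_rot: [-0.016, -0.526, 0.85, 0.014]
wrist_force: [-0.4, 0.5, 0.4]
finger_gap: 0.523
t 11.85 clamp mm [  2.7   0.4 239.2] F [-0.5  0.5  0.4] M [-0.04 -0.04 -0.04] xyaw-rel deg -107.4 z [-0.041  0.007 -0.999] j [ 0.05  0.56  0.28  1.33  0.01 -2.63] gap 44.5
tool delta cm [-0.   -0.32 10.22]
```

```bash
python3 -m handwheel '[{"tx":0,"ty":-0.3,"tz":4,"ax":0,"ay":0,"az":0},{"tx":0,"ty":0,"tz":3,"ax":0,"ay":0,"az":0},{"tx":0,"ty":0,"tz":2,"ax":0,"ay":0,"az":0},{"tx":0,"ty":0,"tz":1.2,"ax":0,"ay":0,"az":0},{"tx":0,"ty":0,"tz":0,"ax":0,"ay":0,"az":0}]' 4.5; python3 go.py 1.5 -0.5 137
python3 - <<'E'
from h import *
f=viewer.grab_frame("scene")[205:305,280:380,::-1]; cv2.imwrite("pics/s7.png",cv2.convertScaleAbs(cv2.resize(f,(600,600),interpolation=cv2.INTER_CUBIC),alpha=2))
E
```

```text
t: 12.35
ee_pos: [0.6305, 0.108, 0.1381]
tcp_rot: [-0.016, -0.527, 0.85, 0.014]
wrist_force: [-0.8, 0.5, 0.5]
finger_gap: 0.529
t 12.35 clamp mm [-5.000e-01 -1.000e-01  1.381e+02] F [-0.9  0.3  0.5] M [ 0.   -0.08  0.01] xyaw-rel deg -107.3 z [-0.041  0.007 -0.999] j [ 0.05  0.6   0.09  1.1   0.01 -2.63] gap 45.0
tool delta cm [-0.02 -0.2   0.1 ]
```

View pics/s7.png

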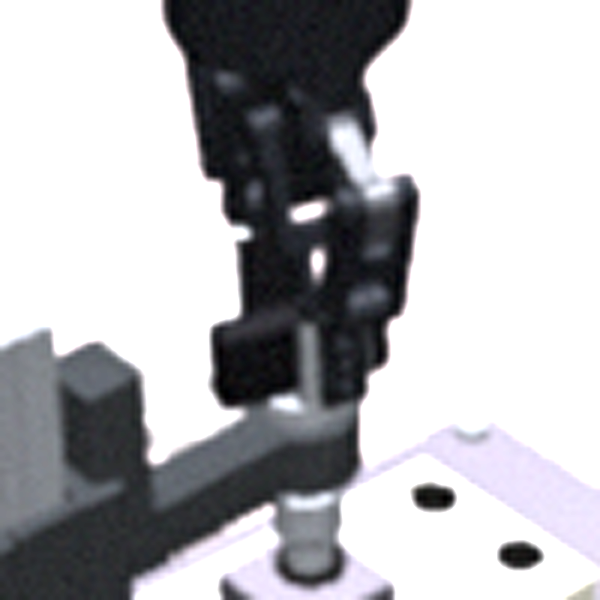

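```bash
python3 -m handwheel '[{"tx":0,"ty":-0.2,"tz":0,"ax":0,"ay":0,"az":0},{"tx":0,"ty":0,"tz":0,"ax":0,"ay":0,"az":0},{"tx":0,"ty":0,"tz":0,"ax":0,"ay":0,"az":0},{"tx":0,"ty":0,"tz":0,"ax":0,"ay":0,"az":0}]' 0.8; python3 st.py;python3 -m handwheel '[{"tx":0,"ty":0,"tz":0,"ax":0,"ay":0,"az":0},{"tx":0,"ty":0,"tz":0,"ax":0,"ay":0,"az":0}]'; python3 st.py
```

```text
t: 12.8
ee_pos: [0.6347, 0.1074, 0.14]
tcp_rot: [-0.014, -0.527, 0.85, 0.013]
wrist_force: [1.5, 3.8, 4.9]
finger_gap: 0.148
t 12.8 clamp mm [  3.8  -0.  140. ] F [0.9 4.  4.9] M [ 0.56 -0.45 -0.13] xyaw-rel deg -107.3 z [-0.037  0.008 -0.999] j [ 0.05  0.6   0.1   1.1   0.01 -2.63] gap 12.6
t: 13.0
ee_pos: [0.6347, 0.1074, 0.14]
tcp_rot: [-0.014, -0.527, 0.85, 0.013]
wrist_force: [1.9, 3.5, 7.6]
finger_gap: 0.151
t 13.0 clamp mm [  3.7  -0.  140. ] F [1.3 3.7 7.6] M [ 0.56 -0.44 -0.11] xyaw-rel deg -107.3 z [-0.037  0.008 -0.999] j [ 0.05  0.6   0.1   1.1   0.01 -2.63] gap 12.9
```

```bash
python3 -m handwheel '[{"tx":-0.1,"ty":0,"tz":-0.1,"ax":0,"ay":0,"az":0},{"tx":0,"ty":0,"tz":0,"ax":0,"ay":0,"az":0}]'; python3 st.py
```

```text
t: 13.2
ee_pos: [0.6347, 0.1076, 0.1402]
tcp_rot: [-0.015, -0.527, 0.85, 0.013]
wrist_force: [2.4, -0.8, 4.2]
finger_gap: 0.149
t 13.2 clamp mm [  3.8   0.2 140.2] F [ 2.4 -0.4  4.2] M [-0.26 -0.76 -0.11] xyaw-rel deg -107.3 z [-0.038  0.006 -0.999] j [ 0.05  0.6   0.1   1.1   0.01 -2.63] gap 12.7
```

```bash
python3 -m handwheel '[{"tx":0,"ty":-0.05,"tz":-0.1,"ax":0,"ay":0,"az":0},{"tx":0,"ty":0,"tz":0,"ax":0,"ay":0,"az":8},{"tx":0,"ty":0,"tz":0,"ax":0,"ay":0,"az":8},{"tx":0,"ty":0,"tz":0,"ax":0,"ay":0,"az":8},{"tx":0,"ty":0,"tz":0,"ax":0,"ay":0,"az":0}]'; python3 st.py
```

```text
t: 13.7
ee_pos: [0.6343, 0.1069, 0.1406]
tcp_rot: [-0.018, -0.338, 0.941, 0.009]
wrist_force: [1.2, -3.6, 2.3]
finger_gap: 0.149
t 13.7 clamp mm [  3.4  -0.6 140.6] F [ 1.8 -3.4  2.3] M [-0.88 -0.19 -0.12] xyaw-rel deg -131.5 z [-0.04   0.006 -0.999] j [ 0.05  0.61  0.1   1.11  0.01 -2.21] gap 12.6
```

```bash
python3 -m handwheel '[{"tx":0.05,"ty":-0.05,"tz":0,"ax":0,"ay":0,"az":8},{"tx":0,"ty":0,"tz":0,"ax":0,"ay":0,"az":8},{"tx":0,"ty":0,"tz":0,"ax":0,"ay":0,"az":8},{"tx":0,"ty":0,"tz":0,"ax":0,"ay":0,"az":0}]'; python3 st.py
python3 - <<'E'
from h import *
f=viewer.grab_frame("scene")[245:305,305:355,::-1]; f=cv2.resize(f,(500,600),interpolation=cv2.INTER_CUBIC); f=cv2.convertScaleAbs(f,alpha=2.); cv2.imwrite("pics/s8.png",f)
E
```

```text
t: 14.1
ee_pos: [0.6335, 0.1064, 0.1407]
tcp_rot: [-0.02, -0.136, 0.991, 0.006]
wrist_force: [-1.2, -2.8, 5.3]
finger_gap: 0.151
t 14.1 clamp mm [  2.7  -1.2 140.7] F [-0.8 -2.9  5.3] M [-0.78  0.49 -0.06] xyaw-rel deg -155.3 z [-0.042  0.006 -0.999] j [ 0.05  0.6   0.1   1.11  0.01 -1.79] gap 12.9
```

View pics/s8.png

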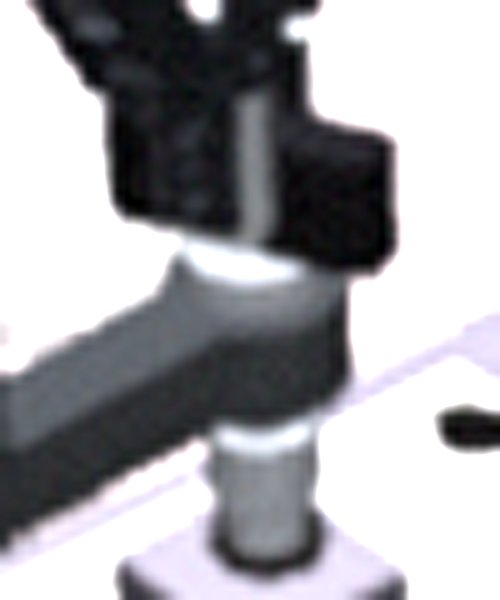

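```bash
python3 - <<'E'
from h import *
a=cv2.imread("pics/scene0.png")
b=cv2.resize(cv2.imread("pics/s5.png"),(200,150),interpolation=cv2.INTER_AREA)
c=viewer.grab_frame("scene")[:,:,::-1]; cv2.imwrite("pics/full9.png",c)
A=a[268:303,315:345]; B=b[278-225:313-225,75:105]; C=c[278:313,315:345]
im=np.hstack([cv2.resize(x,(260,303),interpolation=cv2.INTER_CUBIC) for x in(A,B,C)])
im=cv2.resize(im,(780,303)); cv2.imwrite("pics/cmp.png",cv2.convertScaleAbs(im,alpha=2))
E
```

```text
(no output)
```

View pics/cmp.png

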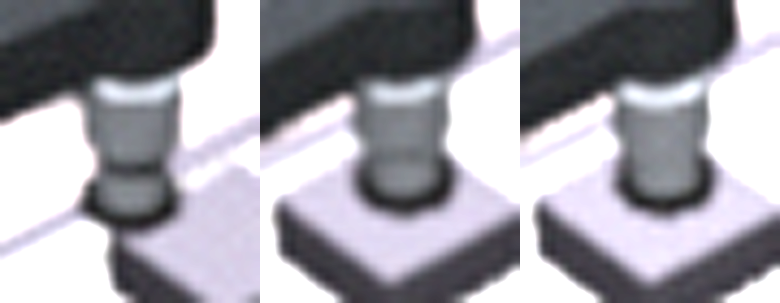

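```bash
python3 - <<'E'
from h import *
a=cv2.imread("pics/scene0.png")
b=np.zeros_like(a); b[225:375,240:440]=cv2.resize(cv2.imread("pics/s5.png"),(200,150),interpolation=cv2.INTER_AREA)
c=cv2.imread("pics/full9.png")
for n,im,r,cx in(("A",a,276,330),("B",b,286,331),("C",c,286,331)):
    print(n); 
    for y in range(r,r+20): print(y,im[y,cx-6:cx+7].mean(1).round().astype(int))
E
```

```text
A
276 [ 21  22  29  29  27  24  22  23  25  34  47  80 129]
277 [ 23  40  78  89  74  59  55  60  71  91 102 107 164]
278 [ 35  53  96 120 119 109 107 109 116 120 107  88 156]
279 [ 61  52  70  95 107 107 106 103 102  95  71  64 153]
280 [ 92  57  58  65  68  67  68  66  69  64  56  70 155]
281 [109  61  61  63  66  66  67  67  66  63  55  78 158]
282 [113  58  59  66  66  65  68  67  66  62  55  77 160]
283 [124  62  60  63  68  68  68  66  63  60  56  79 155]
284 [146  81  63  64  69  68  67  66  64  59  58  86 137]
285 [171 123  72  60  70  67  67  64  61  55  66  96 114]
286 [188 145  73  48  54  57  55  54  46  44  77 104 111]
287 [184 141  71  41  36  36  34  27  29  37  77 106 110]
288 [156 100  64  55  52  47  47  47  46  46  58 103 124]
289 [113  43  49  63  67  67  67  66  62  53  42  89 119]
290 [89 32 46 61 70 69 70 68 61 51 32 57 95]
291 [58 20 38 54 65 70 68 67 55 39 21 53 94]
292 [63 32 22 35 45 51 51 46 36 19 21 61 98]
293 [123  97  56  29  21  21  22  18  20  33  62  88 105]
294 [178 177 142  83  38  37  38  42  61  82 100 109 110]
295 [206 213 186 111  53  65  82  8
[... 1542 characters left out ...]
3  73  73  70  68  62  94 191]
294 [160  99  64  66  70  73  76  72  71  67  69 113 198]
295 [152 100  62  68  70  72  72  72  72  67  61  99 169]
296 [117  75  50  62  69  70  72  70  72  66  46  52 110]
297 [105  60  45  58  65  70  72  73  70  66  45  32  77]
298 [99 52 34 56 70 71 74 75 72 66 46 27 68]
299 [93 44 25 46 63 72 74 74 69 59 35 25 77]
300 [107  69  30  26  43  53  54  54  44  31  20  38  95]
301 [120 107  63  28  20  22  26  19  22  28  40  77 110]
302 [122 120 102  86  72  52  44  45  68  85  94 111 121]
303 [121 122 121 121 112 100  96  94 111 122 121 122 122]
304 [122 122 123 122 120 125 121 119 121 124 122 122 126]
305 [121 123 122 122 121 121 122 122 121 124 122 120 117]
```

```bash
python3 -m handwheel '[{"tx":0,"ty":-0.05,"tz":-0.1,"ax":0,"ay":0,"az":8},{"tx":0,"ty":0,"tz":0,"ax":0,"ay":0,"az":8},{"tx":0,"ty":0,"tz":0,"ax":0,"ay":0,"az":0},{"tx":0,"ty":0,"tz":0,"ax":0,"ay":0,"az":0}]'; python3 st.py
```

```text
t: 14.6
ee_pos: [0.633, 0.1063, 0.1412]
tcp_rot: [-0.021, 0.0, 1.0, 0.003]
wrist_force: [-4.9, -1.5, 2.8]
finger_gap: 0.148
t 14.6 clamp mm [  2.3  -1.4 141.2] F [-4.6 -2.3  2.8] M [-0.49  1.43 -0.  ] xyaw-rel deg 189.0 z [-0.043  0.006 -0.999] j [ 0.05  0.6   0.1   1.11  0.01 -1.52] gap 12.6
```

```bash
python3 -m handwheel '[{"tx":0.1,"ty":-0.05,"tz":-0.05,"ax":0,"ay":0,"az":0},{"tx":0,"ty":0,"tz":0,"ax":0,"ay":0,"az":0}]'; python3 st.py
python3 -m handwheel '[{"tx":0,"ty":0,"tz":0,"ax":0,"ay":0,"az":0},{"tx":0,"ty":0,"tz":0,"ax":0,"ay":0,"az":0},{"tx":0,"ty":0,"tz":0,"ax":0,"ay":0,"az":0},{"tx":0,"ty":0,"tz":0,"ax":0,"ay":0,"az":0}]' 4.0; python3 st.py
python3 - <<'E'
from h import *
c=viewer.grab_frame("scene")[:,:,::-1]; cv2.imwrite("pics/full10.png",c)
for y in range(286,304): print(y,c[y,325:338].mean(1).round().astype(int))
C=c[225:325,270:390]; cv2.imwrite("pics/s10.png",cv2.convertScaleAbs(cv2.resize(C,(720,600),interpolation=cv2.INTER_CUBIC),alpha=2))
E
```

```text
t: 14.8
ee_pos: [0.633, 0.1062, 0.1415]
tcp_rot: [-0.021, 0.001, 1.0, 0.004]
wrist_force: [-1.2, 1.2, -3.5]
finger_gap: 0.146
t 14.8 clamp mm [  2.3  -1.5 141.5] F [-1.4  1.  -3.5] M [-0.01  0.67  0.14] xyaw-rel deg 188.9 z [-0.041  0.007 -0.999] j [ 0.05  0.6   0.1   1.11  0.01 -1.52] gap 12.4
t: 15.2
ee_pos: [0.634, 0.1059, 0.1425]
tcp_rot: [-0.019, 0.003, 1.0, 0.003]
wrist_force: [0.7, -0.8, -0.2]
finger_gap: 0.47
t 15.2 clamp mm [  3.3  -1.6 142.5] F [ 0.8 -0.7 -0.2] M [-0.03 -0.07 -0.03] xyaw-rel deg 188.7 z [-0.039  0.007 -0.999] j [ 0.05  0.6   0.1   1.11  0.01 -1.52] gap 39.9
286 [ 21  24  28  27  24  27  28  29  33  49  85 103 113]
287 [ 28  47  69  66  56  58  57  61  76 106 129 116 130]
288 [ 63  81 114 122 110 107 107 115 127 139 122  91 163]
289 [118  83 106 122 123 124 127 129 125 116  85  75 186]
290 [122  64  64  80  94  98  99  99  84  73  63  74 183]
291 [ 94  58  60  65  69  75  75  76  71  68  60  70 164]
292 [ 95  59  60  65  69  72  71  74  74  68  61  71 166]
293 [125  76  63  67  69  74  73  74  71  67  62  85 191]
294 [160 100  67  66  73  73  74  74  71  68  65 107 196]
295 [152 100  62  68  70  73  73  72  73  68  60  92 170]
296 [117  74  47  61  69  69  72  72  71  69  49  49 113]
297 [105  59  36  57  67  69  71  72  71  67  47  34  81]
298 [100  55  31  51  67  74  75  75  73  67  48  28  69]
299 [94 47 24 42 61 72 74 75 71 60 36 23 67]
300 [106  70  32  25  41  54  55  52  46  32  20  37  86]
301 [123 106  69  39  26  22  26  20  20  27  43  77 111]
302 [123 122 108  91  74  63  52  45  69  87  94 111 122]
303 [123 125 124 121 115 108 101  98 111 121 123 123 122]
```

View pics/s10.png

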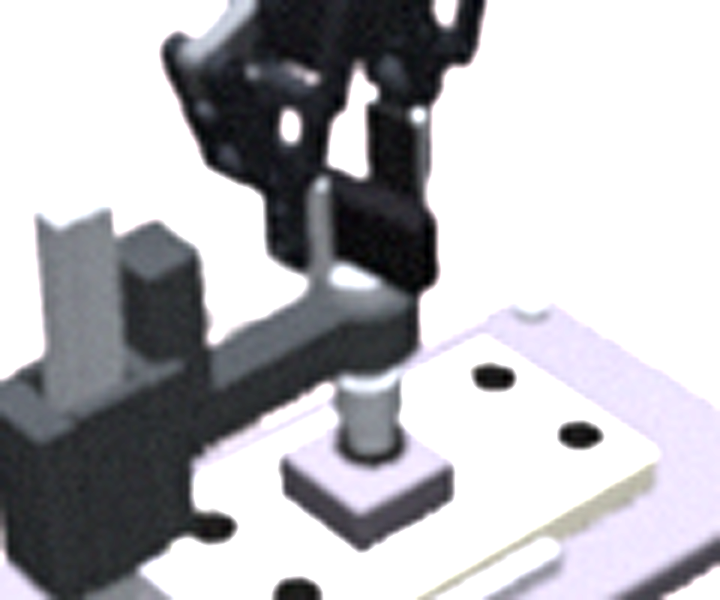

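```bash
python3 -m handwheel '[{"tx":0,"ty":0,"tz":-2,"ax":0,"ay":0,"az":0},{"tx":0,"ty":0,"tz":-4.5,"ax":0,"ay":0,"az":0},{"tx":0,"ty":0,"tz":-4.5,"ax":0,"ay":0,"az":0},{"tx":4.8,"ty":0,"tz":0,"ax":0,"ay":0,"az":0},{"tx":4.8,"ty":0,"tz":0,"ax":0,"ay":0,"az":0},{"tx":4.8,"ty":0,"tz":0,"ax":0,"ay":0,"az":0},{"tx":0,"ty":0,"tz":0,"ax":0,"ay":0,"az":0}]' 4.0; python3 st.py
python3 - <<'E'
from h import *
fs=[viewer.grab_frame("scene")[:,:,::-1].astype(float) for _ in range(4)]
c=np.mean(fs,0); np.save("D.npy",c); cv2.imwrite("pics/full11.png",c.astype(np.uint8))
for y in range(286,304): print(y,c[y,324:338].mean(1).round().astype(int))
t=viewer.grab_frame("top")[215:275,255:305,::-1]
im=np.hstack([cv2.resize(c[245:305,305:355].astype(np.uint8),(400,480),interpolation=cv2.INTER_CUBIC),cv2.resize(t,(400,480),interpolation=cv2.INTER_CUBIC)])
cv2.imwrite("pics/s11.png",cv2.convertScaleAbs(im,alpha=2))
E
```

```text
t: 15.95
ee_pos: [0.4874, 0.1063, 0.2577]
tcp_rot: [-0.022, 0.003, 1.0, 0.003]
wrist_force: [0.5, -0.1, 0.4]
finger_gap: 0.466
t 15.95 clamp mm [-141.6  -24.2  257.7] F [ 0.5 -0.   0.4] M [-0.06 -0.08  0.01] xyaw-rel deg 188.7 z [-0.045  0.007 -0.999] j [ 0.06  0.26 -0.12  1.23  0.01 -1.5 ] gap 39.6
286 [ 20  20  21  24  24  23  25  24  26  30  44  80  97 105]
287 [ 22  24  42  64  61  53  53  54  56  70  99 122 111 121]
288 [ 64  58  75 108 114 104  99 100 108 120 131 116  86 152]
289 [152 112  76  98 114 117 117 119 121 115 108  79  72 176]
290 [169 116  58  59  74  86  92  93  91  78  68  58  69 174]
291 [127  86  52  56  61  66  68  68  70  66  64  57  65 153]
292 [117  88  57  56  60  64  68  67  69  67  64  57  65 155]
293 [142 119  71  58  61  65  66  68  69  68  64  58  80 180]
294 [168 150  94  62  62  66  68  69  68  66  62  61  99 186]
295 [156 143  94  58  62  67  68  68  68  68  64  55  85 159]
296 [125 109  70  44  56  65  65  67  66  65  63  45  45 104]
297 [114  98  56  33  52  61  65  67  67  66  62  46  30  74]
298 [113  94  49  31  50  63  66  69  70  69  63  46  27  63]
299 [114  87  41  21  40  58  65  68  68  64  53  33  22  63]
300 [114 100  65  30  22  37  47  51  50  43  32  20  34  80]
301 [115 114  99  66  35  23  23  23  20  19  25  38  72 105]
302 [115 116 115 100  85  70  59  49  43  65  80  87 104 115]
303 [116 115 115 115 114 106 101  94  91 104 114 114 115 115]
```

View pics/s11.png

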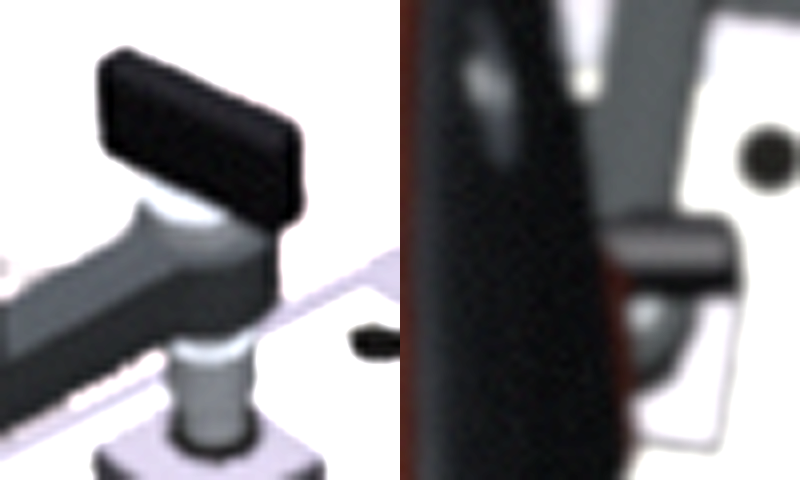

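```bash
cat > fit.py <<'E'
from h import *
a=cv2.imread("pics/scene0.png").mean(2)
b=np.zeros_like(a); b[225:375,240:440]=cv2.resize(cv2.imread("pics/s5.png"),(200,150),interpolation=cv2.INTER_AREA).mean(2)
d=np.load("D.npy").mean(2)
k=.472; S=np.sin(np.radians(31.8)); C=np.cos(np.radians(31.8))
K=8
def render(u0,Rs,Rp,Rd,vb,vp,vt,vbt,g,sg,bgL,bgR,r0,r1,c0,c1):
    # v*: image row of axis point of: sleeve bottom, pad top, pad bottom, band top ; radii mm
    pad=3
    U,V=np.meshgrid((np.arange((c1-c0+2*pad)*K)+.5)/K+c0-pad-.5,(np.arange((r1-r0+2*pad)*K)+.5)/K+r0-pad-.5)
    du=(U-u0)
    rows=np.clip(np.round(V).astype(int)-(r0-pad),0,len(bgL)-1)
    im=np.where(du<0,bgL[rows],bgR[rows]).astype(float)
    def arc(R,s): return s*np.sqrt(np.clip((R*k)**2-du**2,0,None))*S
    gs,gp,gb,gd=g
    sh=lambda R: 1-.18*(du/(R*k))**2
    inp=np.abs(du)<Rd*k
    m=inp&(V<vt+arc(Rd,1))&(V>vp-arc(Rd,1)); im[m]=gd
    m=(np.abs(du)<Rp*k)&(V<vp+arc(Rp,1))&(V>vb-5); im[m]=(gp*sh(Rp))[m]
    bt=vbt+arc(Rp,1); mb=m&(V>bt)&(V<bt+2.6*k*C); im[mb]=gb
    m=(np.abs(du)<Rs*k)&(V<vb+arc(Rs,1)); im[m]=(gs*sh(Rs))[m]
    im=cv2.GaussianBlur(im,(0,0),sg*K)
    im=im.reshape(r1-r0+2*pad,K,c1-c0+2*pad,K).mean((1,3))
    return im[pad:-pad,pad:-pad]
def data(im,r0,r1,c0=322,c1=339,cl=322,cr=338):
    rr=np.arange(r0-3,r1+3); return im[r0:r1,c0:c1],im[rr,cl],im[rr,cr],(r0,r1,c0,c1)
E
python3 - <<'E'
from fit import *
I,bl,br,w=data(a,280,294)
I=I[:, :]
def f(q):
    u0,Rs,Rp,Rd,vb,vp,th,gs,gp,gb,gd,sg=q
    return render(u0,Rs,Rp,Rd,vb,vp,vp+th*k*C,vb+2.7*k*C,(gs,gp,gb,gd),sg,bl,br,*w)
def res(q): return ((f(q)-I)[:,2:-3]).ravel()
best=None
for Rs in(10,11,12):
  for vb in (283,284,285):
    o=least_squares(res,[330,Rs,Rs-2,12,vb,vb+14*k*C,3,68,68,15,18,.5],diff_step=1e-3,x_scale=[1,1,1,1,1,1,1,10,10,10,10,.2],bounds=([328,8,6,11,281,285,0,40,40,0,0,.2],[332,13.5,12,14,288,293,8,90,90,40,40,1.2]),loss="soft_l1",f_scale=10)
    print(o.cost.round(),o.x.round(2), "exposed",((o.x[5]-o.x[4])/k/C).round(2))
    if best is None or o.cost<best.cost: best=o
print(f(best.x).round().astype(int)); print(I.round().astype(int)); np.save("A.npy",best.x)
E
```

```text
7068.0 [329.5   10.79   8.5   12.28 283.79 289.88   3.18  65.21  68.68  14.32
  18.33   0.58] exposed 15.18
6950.0 [329.51  10.74   8.5   12.52 283.78 289.92   2.83  64.54  70.74   8.21
  16.74   0.65] exposed 15.29
12472.0 [329.48   9.98   8.17  12.18 284.72 289.9    3.08  64.58  69.88  16.11
  17.39   0.6 ] exposed 12.92
3216.0 [329.65  11.89   9.44  12.18 283.41 289.97   2.22  65.31  67.14  12.69
   9.21   0.56] exposed 16.36
4232.0 [329.6   11.47   8.87  12.45 283.63 289.99   2.79  64.45  68.07  15.93
  10.71   0.61] exposed 15.84
5208.0 [329.64  12.2    9.12  12.39 284.37 289.84   3.06  63.03  71.43  34.11
   9.68   0.68] exposed 13.64
2877.0 [329.67  11.96   9.71  12.36 283.28 289.72   3.18  65.79  66.69  16.28
  15.7    0.52] exposed 16.06
2657.0 [329.72  12.05   9.51  12.55 283.28 289.83   2.79  65.6   66.09  17.49
  13.89   0.54] exposed 16.32
4593.0 [329.66  11.71   9.51  12.27 283.87 289.67   3.52  64.76  69.12  27.89
  13.75   0.65] exposed 14.46
[[143 139  99  62  60  63  64  65  65  65  64  62  60  93 171 191 192]
 [176 170 116  64  60  63  64  65  65  65  64  62  60  9
[... 1162 characters left out ...]
146  81  63  64  69  68  67  66  64  59  58  86 137 145 122]
 [193 191 171 123  72  60  70  67  67  64  61  55  66  96 114 112 110]
 [193 193 188 145  73  48  54  57  55  54  46  44  77 104 111 110 109]
 [193 190 184 141  71  41  36  36  34  27  29  37  77 106 110 124 125]
 [190 185 156 100  64  55  52  47  47  47  46  46  58 103 124 139 136]
 [192 175 113  43  49  63  67  67  67  66  62  53  42  89 119 132 122]
 [188 158  89  32  46  61  70  69  70  68  61  51  32  57  95 110 109]
 [161 121  58  20  38  54  65  70  68  67  55  39  21  53  94 108 109]
 [118  96  63  32  22  35  45  51  51  46  36  19  21  61  98 109 109]
 [108 117 123  97  56  29  21  21  22  18  20  33  62  88 105 109 109]]
```

```bash
python3 - <<'E'
from fit import *
A=np.load("A.npy"); u,Rs,Rp,Rd,vb,vp,th,gs,gp,gb,gd,sg=A; L=(vp-vb)/k/C; print("L",L)
for n,im,gg in(("B",b,1),("D",d,1)):
  for r0 in (290,291):
    I,bl,br,w=data(im,r0,302)
    for mode in("band","noband"):
      best=None
      for s0 in (1.,2.5,4,5.5):
        def f(q):
            u0,vp,s,sc=q; vb=vp-(L-s)*k*C
            return render(u0,Rs,Rp,Rd,vb,vp,vp+th*k*C,vp-(L-2.7)*k*C if mode=="band" else 999,(gs*sc,gp*sc,gb,gd),sg,bl,br,*w)
        o=least_squares(lambda q:((f(q)-I)[:,2:-3]).ravel(),[330.5,297.8,s0,1.03],diff_step=[1e-4,1e-4,2e-2,1e-2],loss="soft_l1",f_scale=10)
        if best is None or o.cost<best.cost: best=o
      print(n,r0,mode,best.cost.round(),best.x.round(2))
    if r0==290:
      for s in (1.5,2,2.5,3,3.5,4,4.5,5,5.5,6): 
        mode="band"; q=best.x.copy(); q[2]=s; R=(f(q)-I)[:,2:-3]; print(s,np.abs(R).mean().round(2),"centre",np.abs(R[2:8,4:9]).mean().round(1))
E
```

```text
L 16.32211089513987
B 290 band 3874.0 [331.14 297.8    9.57   0.99]
B 290 noband 3874.0 [331.14 297.8    9.57   0.99]
1.5 7.49 centre 6.2
2 7.07 centre 4.8
2.5 6.58 centre 3.2
3 6.27 centre 2.3
3.5 6.42 centre 3.2
4 6.44 centre 3.7
4.5 6.44 centre 3.7
5 6.44 centre 3.7
5.5 6.4 centre 3.7
6 6.3 centre 3.7
B 291 band 3302.0 [331.19 297.84  10.12   0.99]
B 291 noband 3302.0 [331.19 297.84  10.12   0.99]
D 290 band 4774.0 [331.24 297.81   9.49   1.02]
D 290 noband 4834.0 [331.31 297.78  10.09   1.02]
1.5 9.81 centre 7.6
2 9.33 centre 6.1
2.5 8.83 centre 4.5
3 8.39 centre 3.3
3.5 7.92 centre 2.0
4 7.7 centre 1.7
4.5 7.55 centre 1.7
5 7.4 centre 1.7
5.5 7.24 centre 1.6
6 7.12 centre 1.6
D 291 band 3542.0 [331.33 297.86  11.38   1.  ]
D 291 noband 3542.0 [331.33 297.86  11.38   1.  ]
```

View pics/full11.png

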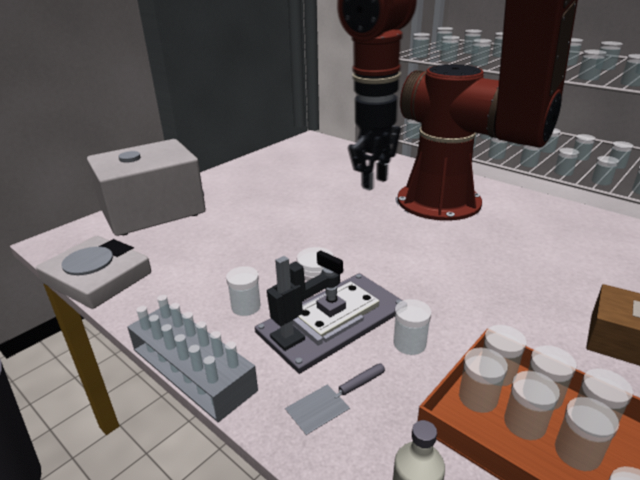

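The full view shows the robot clear of the clamp (gripper near 372,160). The carrier is at its stop (about 330,305) with the pad on the block. The jars, dishes and spatula are where they started.

```bash
python3 - <<'E'
from bench import manip
print(manip.job_done())
E
```

```text
the job is handed in; nothing more can be done
None
```

The clamping job is done and handed in at about 16 s. By my estimate the spring plunger is on its band, but the pictures could not confirm that directly.

- **Carrier:** I pushed it home. It stopped where expected (front edge at clamp x about -95 mm), and the force climbed from about 6 to 18 N. The pictures show it against the stop.
- **Jaw:** I pressed it down at the lug until it tilted up and bound, with a last reading of about 20 N. That is a little over the stated 14–18 N. It stayed bound after I let go.
- **Handle:** I turned it about 64° (1.1 rad) clockwise, then released it and moved the arm clear.

**Plunger estimate:** fitting the band in the picture taken after binding gave about 2.9 mm. Adding the handle turn puts the spring at about 3.9–4.5 mm (23–27 N), inside the tight range.

**What could not be confirmed:** in the last pictures the band is hidden behind the sleeve's lower edge. From the camera's angle that means at least about 3.5 mm, so that end is checked, but the upper end rests on the turn count. A second fit, using the sleeve's outline, gave impossible values (9–11 mm) because of the background, so I discarded it.

The jars, dishes and spatula looked unmoved in the last view.

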